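Slide the amber rod tray past the torch into its lane

TASK

The long tray of amber glass rods lies askew on the bench. Push it with the fingertips, one end and then the other, to swing it clear of the bench torch and the rod rest, then push it endways into the empty rack lane with the amber tab until it is fully home against the stop. Push gently, never grip or lift the tray, and do not shift anything else on the bench.

Things in the scene. Friction and masses are not known exactly. Their poses are not given: they have to be found in the camera images.
- tray_amber: loose open steel tray of amber glass rods, 240 long (its x) x 50 wide (y) x 28 high, plain upright walls; 0.48 to 0.78 kg, slides on the bench, pushing takes 2 to 6 N. Both ends alike. Origin at the centre of its underside. It starts askew before the rack, its end nearer the rack lying off to the torch's side of the lane's line.
- lane_amber: the empty lane of the fixed grey steel rod rack, amber tab on the rail behind it. Origin at bench level mid-mouth; x points level into the lane, y to the left looking in. Side walls 30 high from x = 0 to 172, 62 clear between; lips flare out 8 a side from x = 0 to -26. The stop's face is at x = 170: a tray fully home has its centre at x = 50 and stands 70 out of the walls. No floor plate.
- stop (a point): the middle of the face of the black rubber stop at the back of the empty lane, 15 above the bench; the home tray's end rests against it
- torch: loose unlit bench torch on a black weighted foot 90 (its x) x 76 (its y) x 12, 1.5 kg; struts and barrel rise to about 170, reaching up to 80 beyond the foot on its +x side, away from the lane's line. Origin at the centre of the foot's underside. It stands about 145 before the mouth, on the lane's -y side, beside the way in.
- rod_rest: loose dark steel folded rod rest with a notched ridge, 110 long (its x) x 24 wide x 45 high. Origin at its middle on the bench. It stands on the +y side of the lane's line, before the mouth.
- tray_blue: loose tray like the amber one, with blue rods, home in its own lane beside the amber lane (either side); it also stands 70 out of the walls. Origin as for tray_amber.
- tray_green: the same with green rods, home in the lane farthest from the robot.
- tumbler: loose drinking glass, 72 across x 95 high, near the robot on its left. Origin at the centre of its underside.
- tweezers: loose steel tweezers lying flat, 165 long (its x) x 10 high, on the robot's right. Origin at their middle on the bench.
- paddle: loose graphite paddle with a wooden handle, 210 long (its x) x 50 wide, 22 high, at the right. Origin near its middle on the bench.
Things that resemble listed ones, but are neither listed nor needed, are in the scene too. Several things look just like the tray_amber: the one meant starts farthest to the robot's left.

How it is judged:
At the end, for the whole second after the job is handed in: The amber tray lies flat and at rest in the amber lane, in line with it and within 12 mm of its middle, its far end within 8 mm of the stop (x of tray_amber in the frame of lane_amber between 0.042 and 0.056 m and y of tray_amber in the frame of lane_amber between -0.012 and 0.012 m and angle between the x axis of tray_amber and the x axis of lane_amber, either way round below 0.1 rad and height (world z) of tray_amber below 0.005 m and angle between tray_amber's own z axis and vertical below 0.05 rad and linear speed of tray_amber below 0.01 m/s); the robot touches nothing.
It fails at once if the amber tray is lifted (over 10 mm) or tipped (height (world z) of tray_amber above 0.01 m or angle between tray_amber's own z axis and vertical above 0.12 rad).
It fails at once if the tray is gripped or shoved hard (over 30 N from the fingers) (contact force between the fingers and tray_amber above 30 N).
It fails at once if the torch is shifted more than 10 mm or tipped (distance of torch from where it was at the start of the episode above 0.01 m or angle between torch's own z axis and vertical above 0.1 rad).
It fails at once if the rod rest, another tray, the tumbler, the tweezers or the paddle is shifted more than 15 mm (distance of any of rod_rest, tray_blue, tray_green, tumbler, tweezers, paddle from where it was at the start of the episode above 0.015 m).
It also fails if it takes over 72 s, if anything falls off the work surface, if the arm or the gripper's body presses on something with over 40 N, if the wrist force passes 120 N, or if a joint passes its speed limit or range.

ROBOT

A 6-joint arm with a two-finger parallel gripper is mounted at the origin on the work surface. World frame = base frame: x ahead of the robot, y to its left, z up, the work surface at z = 0. Lengths are in m, angles in rad, forces in N, time in s.
With the tool pointing down it reaches from about 0.325 to 0.9 m from the base axis. Payload 3.5 kg.
Tool frame: the origin (TCP) lies at the very end of the fingers, on their centre line; the grasp point (between the pads) lies 19 mm behind it (arm.grip_depth is the distance from the TCP to the grasp point, in m); z points along the fingers, y is the direction in which the jaws open and shut (so a half turn about z gives the same grasp; the last joint's range is limited). The gripper opens to 85 mm and grips with 20 to 120 N. Pads are 22 mm wide; open, the fingers measure 114 mm over their backs; the gripper's body (76 mm by 85 mm) begins 54 mm behind the grasp point. The pads swing forward as they close: fully open they stand 13 mm farther back than shut.
Start: joints at [-1.413, 0.276, -0.026, 1.268, 0, 1.467], TCP at [0.161, -0.604, 0.231] pointing down, gripper open.
Joint ranges: [-3.12, 3.12], [-0.85, 1.88], [-1.08, 1.24], [-1.95, 2.15], [-1.57, 1.53], [-3.14, 3.14]. Speed limits (rad/s): [2.57, 2.57, 3.14, 3.14, 3.14, 3.14].

INTERFACE

Orientations are given as a unit quaternion [w, x, y, z].
In Python, from cell import arm, vision, order gives the robot as it stands. The module is installed in compiled form; this text tells all that it offers.
- The arm moves only by the tool arm_command, never from a script. Its argument "targets" is a list of rows, each a list of 3 entries, a list of its own where there are three numbers: the turn, a rotation vector about the world's x, y, z in rad, then the shift along the world's x, y, z in mm, then the opening, from 0 (shut) to 1 (fully open). A call has 1 to 12 rows; each row is the pose to reach, as a shift and turn from the pose measured when the call began; what a row does not reach only later rows make up. A row lasts 1/8 s, in which the tool goes at most 62.5 mm and 10.7 degrees, less where a joint would pass 70% of its speed; a pose out of reach is approached as far as the arm can. A call with a gripper value outside its range is refused whole. The fingers move at their own pace and stop on an object; the grip force is fixed at half the most. Time passes only in rows, so rows that repeat a pose let the fingers close. It gives the time, the measured TCP pose, the force and the opening at its end, in the units of the state.
- arm.get_state(): the state, without advancing time (a new reading comes with each control period).
- vision.get_image(name): name is "scene" or "top"; returns the picture (384x512x3 uint8, red, green, blue); there is no depth.
- vision.camera_params(name): a dict with "intrinsics" (3x3 intrinsics, pixels), "k1" (the pictures are not rectified: a ray, as slopes to the right and down, at radius r is drawn at 1 + k1 r^2 times it, then the intrinsics apply), "eye" and "attitude" of the camera in the world. Camera axes: x right, y up, looking along -z (the intrinsics and any distortion apply to the point x, -y, -z); pixel columns grow to the right and rows downward; lengths in m; the calibration is good to about 2 mm. A picture is of the moment at which its call begins. camera_params takes no time and is no camera call.
- order.close_job(): hands the job in, once; it reports no verdict.
The state is a dict: "t": time; "qpos": joint angles; "joint_velocities": joint speeds; "joint_efforts": joint torques, N m; "ee_pos": TCP position; "orientation": TCP orientation; "contact_force": force on the tool from outside, world axes, zero at the start; "wrist_torque": the same for the moment, N m; "grip_width": finger opening in m.
Only numpy, scipy, OpenCV 4.12 (cv2) and the standard library are available. Lean on these libraries where they do the work, as an engineer would, in place of code of your own. Each camera call takes 0.05 s, during which the arm holds its last target. There are 200 camera calls.

## Working session

There is one attempt and no reset: what is moved stays moved. The work goes in short steps, Python scripts to look and compute and a tool call to move; the robot and the scene stay as the last step left them, time stands still between calls to the robot, and variables do not carry over. Pictures are saved under pics/ and viewed, about 8 in all and at most 12, crops included, and the job is handed in when it is done.

Besides the shell and the picture viewer there is one more tool, called after ">>>" as name(argument=value, ...), one argument or row to a line, values as JSON. arm_command: Moves the arm, as the interface text tells. Its arguments: {"type":"object","properties":{"targets":{"type":"array","items":{"type":"array"}}},"required":["targets"]}

```bash
mkdir -p pics
cat > h.py <<'E'
import numpy as np, cv2
from cell import arm, vision, order
from scipy.spatial.transform import Rotation as R
def P(name):
    p=vision.camera_params(name); a=np.array(p['attitude'],float)
    if a.shape==(3,3): M=a
    else: M=R.from_quat(np.r_[a[1:],a[0]]).as_matrix()
    return np.array(p['intrinsics']),p['k1'],np.array(p['eye']),M
def ray(name,uv):
    K,k,e,M=P(name); u,v=uv
    d=np.array([(u-K[0,2])/K[0,0],(v-K[1,2])/K[1,1]]); s=d.copy()
    for _ in range(20): s=d/(1+k*(s@s))
    return e,M@np.array([s[0],-s[1],-1])
def at(name,uv,z=0.):
    e,r=ray(name,uv); return e+r*(z-e[2])/r[2]
def px(name,p):
    K,k,e,M=P(name); c=M.T@(np.array(p)-e); s=np.array([c[0],-c[1]])/-c[2]; s=s*(1+k*s@s)
    return K[:2,:2]@s+K[:2,2]
def snap(name,f,crop=None,sc=1):
    im=vision.get_image(name)[:,:,::-1]
    if crop: x0,y0,x1,y1=crop; im=im[y0:y1,x0:x1]
    cv2.imwrite('pics/'+f,cv2.resize(im,None,fx=sc,fy=sc,interpolation=cv2.INTER_CUBIC))
E
python3 - <<'E'
from h import *
snap('top','a.png',sc=1.5); snap('scene','b.png',sc=1.5)
for n in('top','scene'): print(vision.camera_params(n))
print(arm.get_state())
E
```

```text
{'intrinsics': array([[401.44006762,   0.        , 254.70105194],
       [  0.        , 401.44006762, 190.35030105],
       [  0.        ,   0.        ,   1.        ]]), 'k1': -0.05684796028289641, 'eye': array([ 0.30637993, -0.06252964,  1.19248495]), 'attitude': array([ 0.70792181,  0.05566054, -0.04252108, -0.70280906])}
{'intrinsics': array([[452.48088856,   0.        , 257.07001068],
       [  0.        , 452.48088856, 190.98126235],
       [  0.        ,   0.        ,   1.        ]]), 'k1': -0.07934659853586885, 'eye': array([ 1.19904938, -0.72576609,  1.02318939]), 'attitude': array([0.84515741, 0.35959657, 0.15882003, 0.36218153])}
{'t': 0.1, 'qpos': array([-1.41343176e+00,  2.77115748e-01, -2.77271090e-02,  1.26802537e+00,
        6.05668856e-06,  1.46740045e+00]), 'joint_velocities': array([ 0.00178077, -0.00030048,  0.00367209, -0.00139724, -0.00051245,
       -0.00065021]), 'joint_efforts': array([ 3.30184776e-04, -4.46708322e+01,  2.96128696e+01,  8.47088493e-03,
       -7.43075498e-05,  4.49362659e-06]), 'ee_pos': array([ 0.16101798, -0.60317198,  0.23024285]), 'orientation': array([-1.03565515e-03,  9.91512001e-01,  1.30011075e-01, -2.49238147e-05]), 'contact_force': array([-0.02711535,  0.34150961, -1.22456361]), 'wrist_torque': array([-0.02417516,  0.03656597,  0.02273842]), 'grip_width': 0.08542719763345936}
```

View pics/a.png

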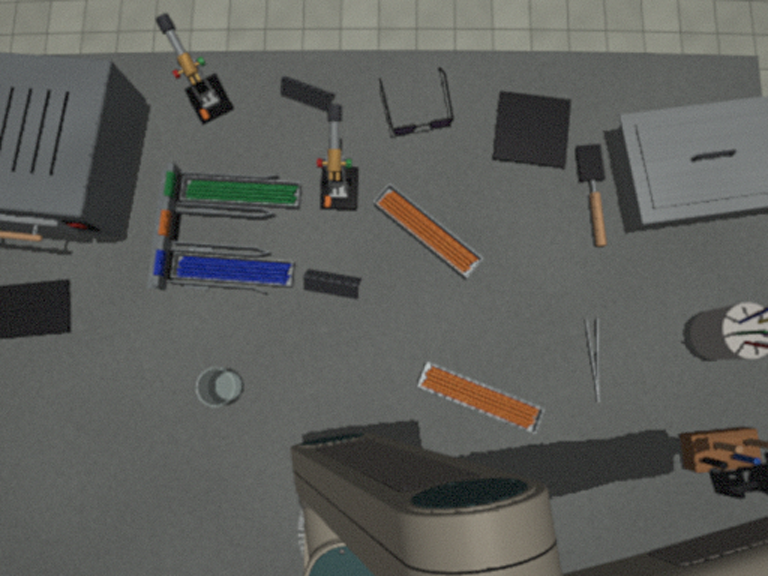

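View pics/b.png

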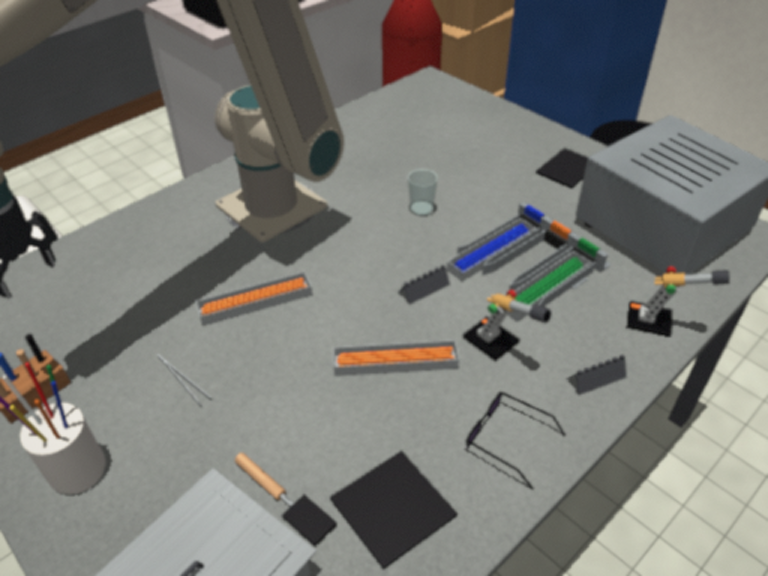

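Candidates for tray_amber are at top-view (1.5x) pixels (428,231) and (480,397). World y is to the left, so the one at (428,231) is farther left. It also lies before the lane with its near end on the torch's side. The torch is at (338,185), the rod rest at (332,284), and the amber tab at (165,223), between green and blue. Next I'll confirm with a crop.

Run:
```python
from h import *
snap('top','c.png',(95,95,335,215),sc=3.3)
for n,u in dict(A=(428,231),B=(480,397)).items(): print(n,at('top',np.array(u)/1.5,.02))
```

```text
A [ 0.58044025 -0.13052711  0.02      ]
B [ 0.25557816 -0.22968838  0.02      ]
```

View pics/c.png

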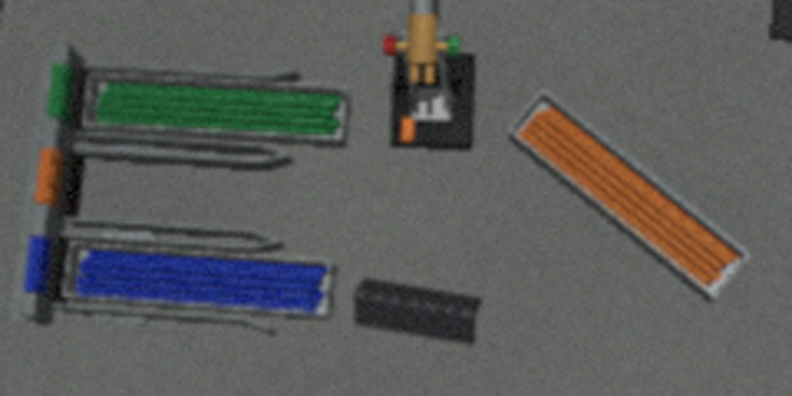

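Run:
```python
from h import *
f=lambda pts,z:np.array([at('top',(95+x/3.3,95+y/3.3),z) for x,y in pts])
def tr(n,pts):
    p=f(pts,.028); c=p.mean(0); d=(p[0]+p[1]-p[2]-p[3])[:2]/2; print(n,c[:2].round(4),'len',np.linalg.norm(d).round(4),'wid',np.linalg.norm(p[0]-p[1]).round(4),'dir',np.degrees(np.arctan2(d[1],d[0])).round(1))
tr('amber',[(546,92),(511,132),(713,298),(749,257)])
tr('green',[(92,78),(86,126),(343,144),(348,92)])
tr('blue',[(76,246),(70,296),(327,316),(332,266)])
for n,p,z in [('wallU inner far/near',[(80,156),(255,167),(292,157)],.03),('wallL inner',[(75,224),(235,234),(282,243)],.03),('torch foot',[(392,55),(474,55),(472,148),(390,147)],.012),('rest base/top',[(355,325),(475,343),(365,281),(480,298)],.02),('stop?',[(80,165),(75,213)],.03),('tabs',[(60,90),(48,177),(38,264)],.05)]:
    print(n,f(p,z)[:,:2].round(4).tolist())
```

```text
amber [ 0.5794 -0.1307] len 0.2364 wid 0.0491 dir 50.2
green [0.6569 0.2459] len 0.2388 wid 0.0459 dir 86.3
blue [0.4981 0.2536] len 0.2346 wid 0.0459 dir 85.8
wallU inner far/near [[0.6129, 0.3697], [0.6026, 0.2076], [0.612, 0.1741]]
wallL inner [[0.5495, 0.3705], [0.5406, 0.2233], [0.5326, 0.1804]]
torch foot [[0.7144, 0.0878], [0.7145, 0.0115], [0.6255, 0.012], [0.6263, 0.0875]]
rest base/top [[0.46, 0.1141], [0.4445, 0.0062], [0.5, 0.1061], [0.4851, 0.0023]]
stop? [[0.6044, 0.3691], [0.5597, 0.3711]]
tabs [[0.6692, 0.3845], [0.5883, 0.3904], [0.509, 0.3945]]
```

Confirmed: the tray is at (0.579, −0.131), heading 50°. The lane runs at about 86.3° through (0.5755, 0.25). I'll fly over to the torch side of its near end with the fingers shut.

>>> arm_command(
  targets=[
    [[0, 0, 0.17], [40, 45, 0], 0],
    [[0, 0, 0.34], [90, 90, 0], 0],
    [[0, 0, 0.5], [140, 140, 0], 0],
    [[0, 0, 0.68], [190, 190, 0], 0],
    [[0, 0, 0.85], [240, 235, 0], 0],
    [[0, 0, 1.02], [290, 280, 0], 0],
    [[0, 0, 1.19], [340, 330, 0], 0],
    [[0, 0, 1.246], [390, 375, 0], 0],
    [[0, 0, 1.246], [440, 420, 0], 0],
    [[0, 0, 1.246], [490, 470, 0], 0],
    [[0, 0, 1.246], [530, 511, 0], 0],
    [[0, 0, 1.246], [530, 511, 0], 0],
  ],
)

```text
t: 1.65
ee_pos: [0.6923, -0.0902, 0.2298]
orientation: [-0.001, 0.729, 0.685, -0.001]
contact_force: [0.0, -1.1, 0.4]
grip_width: 0.0002
```

>>> arm_command(
  targets=[
    [[0, 0, 0], [0, -2, -40], 0],
    [[0, 0, 0], [0, -2, -85], 0],
    [[0, 0, 0], [0, -2, -130], 0],
    [[0, 0, 0], [0, -2, -170], 0],
    [[0, 0, 0], [0, -2, -200], 0],
    [[0, 0, 0], [0, -2, -218], 0],
    [[0, 0, 0], [0, -2, -218], 0],
  ],
)

```text
t: 2.52
ee_pos: [0.6909, -0.0918, 0.0101]
orientation: [-0.002, 0.729, 0.685, -0.002]
contact_force: [0.0, -0.1, 0.2]
grip_width: 0.0003
```

>>> arm_command(
  targets=[
    [[0, 0, 0], [-5, 4, 0], 0],
    [[0, 0, 0], [-10, 8, 0], 0],
    [[0, 0, 0], [-15, 12, 0], 0],
    [[0, 0, 0], [-21, 17, 0], 0],
    [[0, 0, 0], [-27, 22, 0], 0],
    [[0, 0, 0], [-33, 26, 0], 0],
    [[0, 0, 0], [-39, 30, 0], 0],
    [[0, 0, 0], [-46, 34, 0], 0],
    [[0, 0, 0], [-53, 38, 0], 0],
    [[0, 0, 0], [-60, 42, 0], 0],
  ],
)

```text
t: 3.78
ee_pos: [0.6307, -0.0498, 0.0104]
orientation: [-0.002, 0.729, 0.684, -0.002]
contact_force: [3.8, -1.8, 3.8]
grip_width: -0.0
```

Run:
```python
from h import *
snap('top','d.png',(195,95,335,215),sc=5)
s=arm.get_state();print(s['ee_pos'],s['contact_force'])
```

```text
[ 0.62909081 -0.04905543  0.00997739] [ 2.46923059 -0.16260577  2.95373004]
```

View pics/d.png

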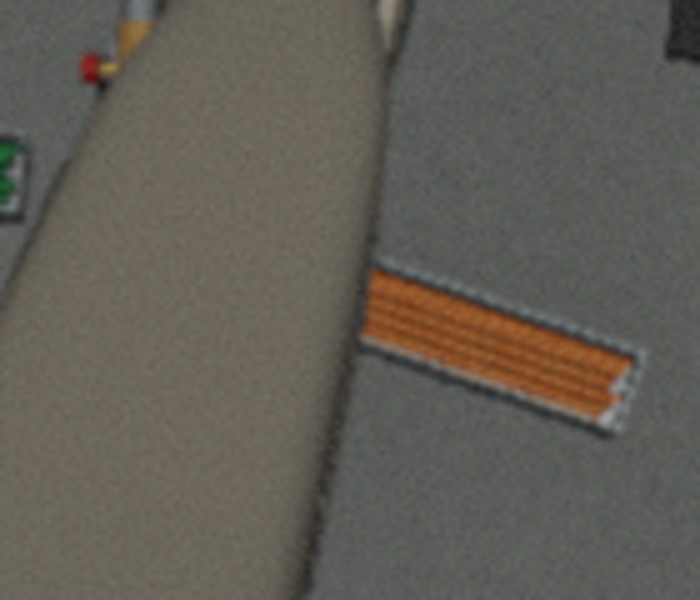

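The arm hides the near end, but the tray's free end shows corners at (643,352) and (614,434), with edges back to (385,262) and (362,340). It has swung well.

```bash
cat >> h.py <<'E'
def lane(p,c=np.array([.5755,.25]),a=np.radians(86.3)):
    d=np.array([np.cos(a),np.sin(a)]); q=np.asarray(p)[:2]-c
    return np.array([q@d+.05, q@np.array([-d[1],d[0]])])
def freeend(pts,o,sc):
    # pts: +x corner(end), -x corner(end), point up +x edge, point up -x edge (crop px)
    p=[at('top',(o[0]+x/sc,o[1]+y/sc),.028)[:2] for x,y in pts]
    d=(p[2]-p[0])/np.linalg.norm(p[2]-p[0])+(p[3]-p[1])/np.linalg.norm(p[3]-p[1]); d/=np.linalg.norm(d)
    e=(p[0]+p[1])/2; c=e+.12*d
    print('ang',np.degrees(np.arctan2(d[1],d[0])).round(1),'end',e.round(4),'c',c.round(4),'near',(e+.24*d).round(4),'lane end/c/near',lane(e).round(4),lane(c).round(4),lane(e+.24*d).round(4))
E
python3 - <<'E'
from h import *
freeend([(643,352),(614,434),(385,262),(362,340)],(195,95),5)
E
```

```text
ang 70.0 end [ 0.5202 -0.234 ] c [ 0.5612 -0.1212] near [ 0.6022 -0.0084] lane end/c/near [-0.4366  0.024 ] [-0.3214 -0.0097] [-0.2062 -0.0433]
```

>>> arm_command(
  targets=[
    [[0, 0, 0], [-6, 2, 2], 0],
    [[0, 0, 0], [-12, 3, 2], 0],
    [[0, 0, 0], [-17, 4, 2], 0],
    [[0, 0, 0], [-22, 5, 2], 0],
    [[0, 0, 0], [-27, 6, 2], 0],
    [[0, 0, 0], [-32, 7, 2], 0],
    [[0, 0, 0], [-32, 7, 2], 0],
  ],
)

```text
t: 4.7
ee_pos: [0.5961, -0.042, 0.0119]
orientation: [-0.004, 0.729, 0.685, -0.003]
contact_force: [-0.3, 1.1, 0.5]
grip_width: -0.0002
```

>>> arm_command(
  targets=[
    [[0, 0, 0], [6, -1, 0], 0],
    [[0, 0, 0], [15, -3, 0], 0],
    [[0, 0, 0], [18, -4, 20], 0],
    [[0, 0, 0], [18, -10, 50], 0],
    [[0, 0, 0], [10, -25, 70], 0],
    [[0, 0, 0], [-20, -60, 75], 0],
    [[0, 0, 0], [-55, -110, 75], 0],
    [[0, 0, 0], [-90, -150, 75], 0],
    [[0, 0, 0], [-120, -170, 75], 0],
    [[0, 0, 0], [-130, -170, 75], 0],
    [[0, 0, 0], [-130, -170, 75], 0],
  ],
)

```text
t: 6.08
ee_pos: [0.4655, -0.212, 0.0869]
orientation: [-0.004, 0.729, 0.684, -0.003]
contact_force: [0.4, -0.0, -0.0]
grip_width: 0.0
```

Run:
```python
from h import *
snap('top','e.png',(195,95,335,215),sc=5)
s=arm.get_state();print(s['ee_pos'],s['contact_force'])
```

```text
[ 0.46642762 -0.21189238  0.08704015] [-0.91292575  0.25545914  0.61455553]
```

View pics/e.png

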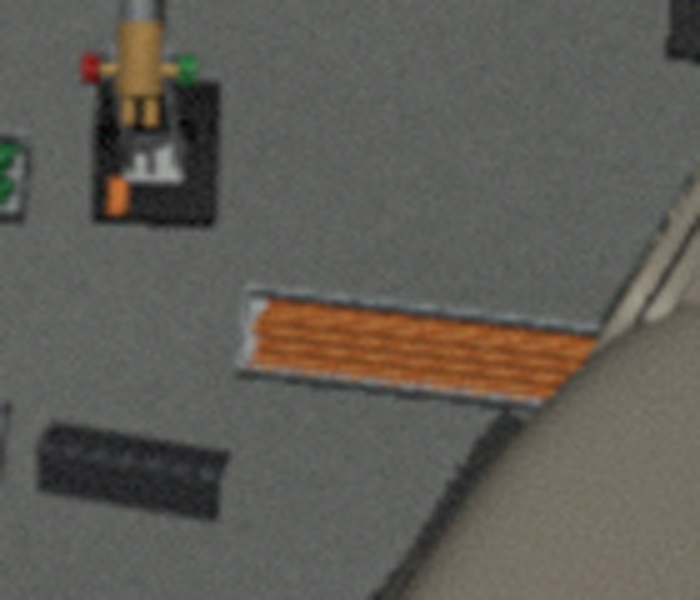

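The near end is now visible, with corners at (250,288) and (240,374). Its edges run to (600,330) and (535,405), so the tray is nearly in line with the lane. The torch and rest look unmoved.

Run:
```python
from h import *
def nearend(pts,o,sc):
    p=[at('top',(o[0]+x/sc,o[1]+y/sc),.028)[:2] for x,y in pts]
    d=(p[0]-p[2])/np.linalg.norm(p[0]-p[2])+(p[1]-p[3])/np.linalg.norm(p[1]-p[3]); d/=np.linalg.norm(d)
    n=(p[0]+p[1])/2
    print('ang',np.degrees(np.arctan2(d[1],d[0])).round(1)); 
    for k in (0,.12,.24): print((n-k*d).round(4),lane(n-k*d).round(4))
nearend([(250,288),(240,374),(600,330),(535,405)],(195,95),5)
f=lambda x,y,z:at('top',(195+x/5,95+y/5),z)[:2]
print('torch foot edge',f(95,222,.012),f(217,225,.012),'rest',f(228,455,.045),f(50,425,.045))
```

```text
ang 83.7
[ 0.5563 -0.0077] [-0.2084  0.0026]
[ 0.5432 -0.127 ] [-0.3283  0.0079]
[ 0.5301 -0.2463] [-0.4482  0.0133]
torch foot edge [0.6267627  0.08499264] [0.62508012 0.01084607] rest [4.79277215e-01 4.44297513e-04] [0.49632323 0.10426549]
```

>>> arm_command(
  targets=[
    [[0, 0, 0], [0, 0, -40], 0],
    [[0, 0, 0], [0, 0, -75], 0],
    [[0, 0, 0], [5, 0, -75], 0],
    [[0, 0, 0], [11, 0, -75], 0],
    [[0, 0, 0], [17, 0, -75], 0],
    [[0, 0, 0], [23, 0, -75], 0],
    [[0, 0, 0], [27, 0, -75], 0],
    [[0, 0, 0], [31, 0, -75], 0],
    [[0, 0, 0], [35, 0, -75], 0],
    [[0, 0, 0], [38, 0, -75], 0],
    [[0, 0, 0], [38, 0, -75], 0],
  ],
)

```text
t: 7.5
ee_pos: [0.5045, -0.2121, 0.0119]
orientation: [-0.003, 0.729, 0.685, -0.003]
contact_force: [-1.6, -0.4, -0.5]
grip_width: -0.0002
```

>>> arm_command(
  targets=[
    [[0, 0, 0], [-8, 0, 0], 0],
    [[0, 0, 0], [-15, 0, 0], 0],
    [[0, 0, 0], [-15, -5, 30], 0],
    [[0, 0, 0], [-15, -25, 70], 0],
    [[0, 0, 0], [0, -60, 70], 0.3],
    [[0, 0, 0], [30, -100, 70], 0.3],
    [[0, 0, 0], [35, -120, 70], 0.3],
    [[0, 0, 0], [35, -120, 70], 0.3],
  ],
)

```text
t: 8.5
ee_pos: [0.5392, -0.3329, 0.0816]
orientation: [-0.004, 0.729, 0.684, -0.002]
contact_force: [-0.5, 0.1, -0.2]
grip_width: 0.0256
```

Run:
```python
from h import *
snap('top','f.png',(195,95,335,215),sc=5)
s=arm.get_state();print(s['ee_pos'],s['contact_force'])
```

```text
[ 0.53841604 -0.33146772  0.08133484] [-0.09783862  0.85378777  0.86861602]
```

View pics/f.png

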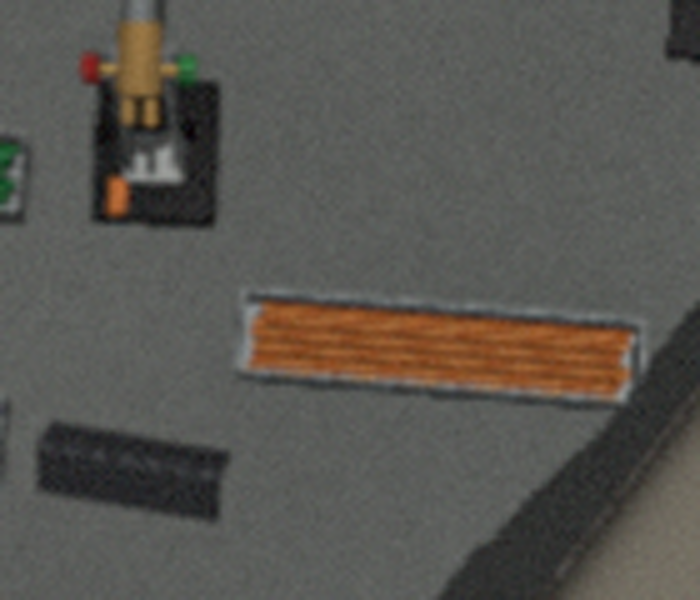

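The whole tray is visible: rack-end corners at (246,292) and (240,376), free-end corners at (643,325) and (630,406).

Run:
```python
from h import *
p=[at('top',(195+x/5,95+y/5),.028)[:2] for x,y in [(246,292),(240,376),(643,325),(630,406)]]
n=(p[0]+p[1])/2; e=(p[2]+p[3])/2; d=n-e
print(np.degrees(np.arctan2(d[1],d[0])),np.linalg.norm(d)); print(n,lane(n),e,lane(e))
```

```text
85.63391747643207 0.2330867573081029
[ 0.55444528 -0.00653766] [-0.20736165  0.00445587] [ 0.53670067 -0.238948  ] [-0.44043265  0.00716552]
```

>>> arm_command(
  targets=[
    [[0, 0, 0], [-2, 20, -20], 0.3],
    [[0, 0, 0], [-2, 35, -50], 0.3],
    [[0, 0, 0], [-2, 40, -72], 0.3],
    [[0, 0, 0], [-2, 47, -72], 0.3],
    [[0, 0, 0], [-2, 54, -72], 0.3],
    [[0, 0, 0], [-1, 61, -72], 0.3],
    [[0, 0, 0], [-1, 68, -72], 0.3],
    [[0, 0, 0], [0, 75, -72], 0.3],
    [[0, 0, 0], [1, 82, -72], 0.3],
    [[0, 0, 0], [2, 90, -72], 0.3],
    [[0, 0, 0], [3, 98, -72], 0.3],
    [[0, 0, 0], [4, 106, -72], 0.3],
  ],
)

```text
t: 10.05
ee_pos: [0.5429, -0.2258, 0.0098]
orientation: [-0.004, 0.729, 0.684, -0.003]
contact_force: [-1.2, -4.1, 2.3]
grip_width: 0.0255
```

>>> arm_command(
  targets=[
    [[0, 0, 0], [1, 9, 0], 0.3],
    [[0, 0, 0], [2, 18, 0], 0.3],
    [[0, 0, 0], [3, 27, 0], 0.3],
    [[0, 0, 0], [4, 36, 0], 0.3],
    [[0, 0, 0], [5, 45, 0], 0.3],
    [[0, 0, 0], [5, 54, 0], 0.3],
    [[0, 0, 0], [6, 63, 0], 0.3],
    [[0, 0, 0], [7, 72, 0], 0.3],
    [[0, 0, 0], [8, 81, 0], 0.3],
    [[0, 0, 0], [9, 90, 0], 0.3],
    [[0, 0, 0], [10, 99, 0], 0.3],
    [[0, 0, 0], [11, 108, 0], 0.3],
  ],
)

```text
t: 11.55
ee_pos: [0.5539, -0.1172, 0.0097]
orientation: [-0.004, 0.729, 0.684, -0.003]
contact_force: [-0.7, -4.2, 1.8]
grip_width: 0.0259
```

Run:
```python
from h import *
snap('scene','g.png',(220,130,420,270),sc=4)
s=arm.get_state();print(s['ee_pos'],s['contact_force'],lane(s['ee_pos']))
for p in [(.5725,.2,0),(.5722,.2,.028)]: print((px('scene',p)-[220,130])*4)
```

```text
[ 0.55395304 -0.11596997  0.00972145] [ 0.65308494 -1.99901069  0.55156149] [-0.31659762 -0.00211484]
[450.46980975 224.785801  ]
[453.84672856 199.58331185]
```

View pics/g.png

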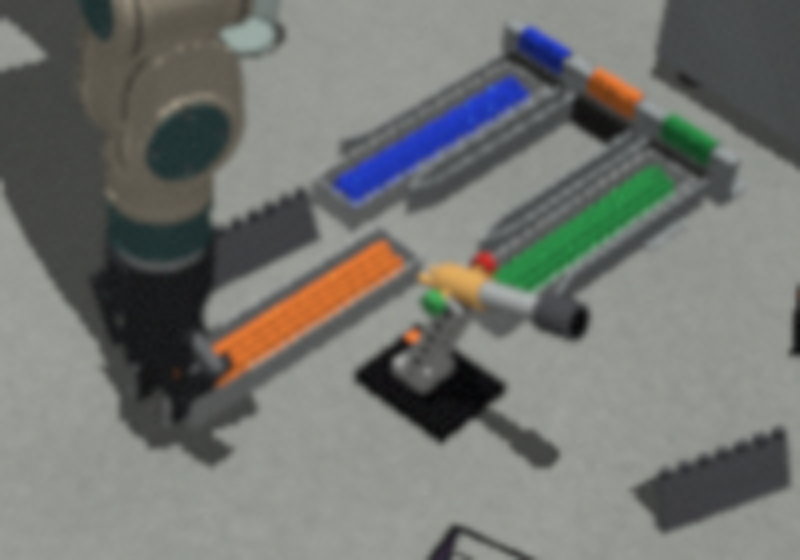

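The tray's leading rim corners are at (380,233) and (420,262). The lane's lip tips are at about (412,183) and (490,225), and the torch and rest are undisturbed.

Run:
```python
from h import *
f=lambda x,y,z:at('scene',(220+x/4,130+y/4),z)[:2]
for q in [(380,233,.028),(420,262,.028),(412,183,.03),(490,224,.03),(573,95,.03),(632,135,.03)]: print(q,f(*q).round(4),lane(f(*q)).round(4))
```

```text
(380, 233, 0.028) [0.5566 0.1265] [-0.0745  0.0108]
(420, 262, 0.028) [0.6005 0.1241] [-0.074  -0.0331]
(412, 183, 0.03) [0.5365 0.189 ] [-0.0134  0.035 ]
(490, 224, 0.03) [0.6124 0.1966] [-0.001  -0.0402]
(573, 95, 0.03) [0.5588 0.3783] [0.177  0.0249]
(632, 135, 0.03) [0.6265 0.3711] [ 0.1742 -0.0431]
```

Run:
```python
from h import *
snap('top','i.png',(105,105,265,205),sc=5)
```

```text
(no output)
```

View pics/i.png

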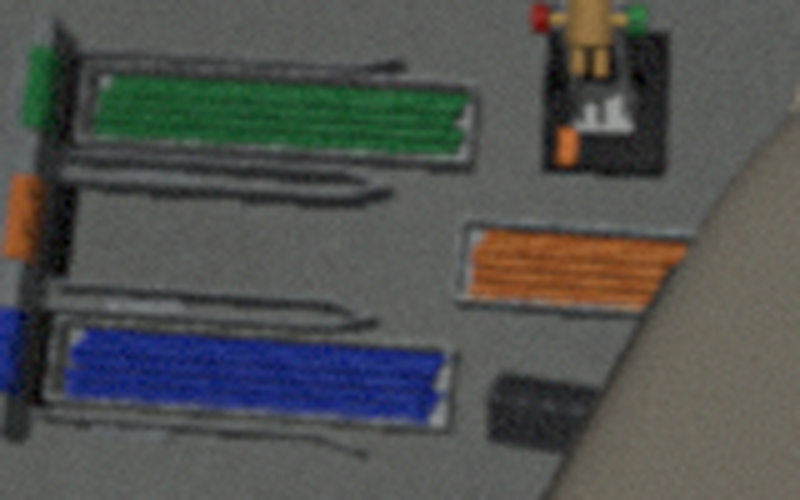

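The leading corners are at (466,222) and (456,304), so the tray's middle is at row 263. The lane's midline, extended there, is at row 262, so it is centred and parallel. I'll push on in.

>>> arm_command(
  targets=[
    [[0, 0, 0], [0, 8, 0], 0.3],
    [[0, 0, 0], [1, 16, 0], 0.3],
    [[0, 0, 0], [2, 24, 0], 0.3],
    [[0, 0, 0], [2, 32, 0], 0.3],
    [[0, 0, 0], [3, 40, 0], 0.3],
    [[0, 0, 0], [3, 48, 0], 0.3],
    [[0, 0, 0], [4, 56, 0], 0.3],
    [[0, 0, 0], [4, 64, 0], 0.3],
    [[0, 0, 0], [5, 72, 0], 0.3],
    [[0, 0, 0], [5, 80, 0], 0.3],
    [[0, 0, 0], [6, 88, 0], 0.3],
    [[0, 0, 0], [6, 96, 0], 0.3],
  ],
)

```text
t: 13.15
ee_pos: [0.5599, -0.0194, 0.0096]
orientation: [-0.004, 0.729, 0.685, -0.002]
contact_force: [-0.5, -4.9, 1.2]
grip_width: 0.0258
```

>>> arm_command(
  targets=[
    [[0, 0, 0], [0, 7, 0], 0.3],
    [[0, 0, 0], [1, 14, 0], 0.3],
    [[0, 0, 0], [1, 21, 0], 0.3],
    [[0, 0, 0], [2, 28, 0], 0.3],
    [[0, 0, 0], [2, 35, 0], 0.3],
    [[0, 0, 0], [3, 42, 0], 0.3],
    [[0, 0, 0], [3, 49, 0], 0.3],
    [[0, 0, 0], [4, 56, 0], 0.3],
    [[0, 0, 0], [4, 63, 0], 0.3],
    [[0, 0, 0], [5, 70, 0], 0.3],
    [[0, 0, 0], [5, 77, 0], 0.3],
    [[0, 0, 0], [5, 84, 0], 0.3],
  ],
)

```text
t: 14.65
ee_pos: [0.5648, 0.065, 0.0096]
orientation: [-0.005, 0.729, 0.685, -0.002]
contact_force: [0.1, -5.3, 1.6]
grip_width: 0.0258
```

Run:
```python
from h import *
snap('top','j.png',(105,105,265,205),sc=5)
s=arm.get_state();print(s['ee_pos'],s['contact_force'],lane(s['ee_pos']))
```

```text
[0.56479788 0.06598992 0.00955942] [ 0.13295642 -3.34323861  1.17885916] [-0.13431717 -0.00119479]
```

View pics/j.png

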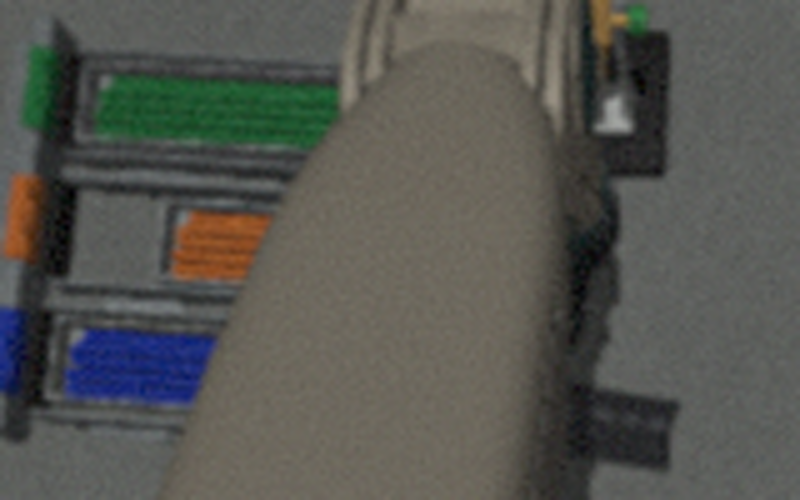

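The tray is in the lane, with its leading end at about (169,240) and some 55 mm still to go. I'll push most of that, then creep and watch the force.

>>> arm_command(
  targets=[
    [[0, 0, 0], [0, 7, 0], 0.3],
    [[0, 0, 0], [1, 14, 0], 0.3],
    [[0, 0, 0], [1, 21, 0], 0.3],
    [[0, 0, 0], [2, 28, 0], 0.3],
    [[0, 0, 0], [2, 34, 0], 0.3],
    [[0, 0, 0], [2, 38, 0], 0.3],
    [[0, 0, 0], [3, 41, 0], 0.3],
    [[0, 0, 0], [3, 43, 0], 0.3],
  ],
)

```text
t: 15.7
ee_pos: [0.5673, 0.1088, 0.0095]
orientation: [-0.005, 0.729, 0.685, -0.002]
contact_force: [0.4, -5.7, 2.8]
grip_width: 0.0257
```

>>> arm_command(
  targets=[
    [[0, 0, 0], [0, 1, 0], 0.3],
    [[0, 0, 0], [0, 2, 0], 0.3],
    [[0, 0, 0], [0, 3, 0], 0.3],
    [[0, 0, 0], [0, 4, 0], 0.3],
  ],
)

```text
t: 16.2
ee_pos: [0.5671, 0.1126, 0.0095]
orientation: [-0.005, 0.729, 0.685, -0.002]
contact_force: [-0.5, -4.6, 3.4]
grip_width: 0.0259
```

>>> arm_command(
  targets=[
    [[0, 0, 0], [0, 1, 0], 0.3],
    [[0, 0, 0], [0, 2, 0], 0.3],
    [[0, 0, 0], [0, 3, 0], 0.3],
  ],
)

```text
t: 16.58
ee_pos: [0.567, 0.1155, 0.0095]
orientation: [-0.005, 0.729, 0.685, -0.003]
contact_force: [0.6, -5.4, 2.3]
grip_width: 0.0255
```

>>> arm_command(
  targets=[
    [[0, 0, 0], [0, 1, 0], 0.3],
    [[0, 0, 0], [0, 2, 0], 0.3],
  ],
)

```text
t: 16.82
ee_pos: [0.5668, 0.1173, 0.0095]
orientation: [-0.005, 0.729, 0.685, -0.003]
contact_force: [0.1, -4.9, 2.6]
grip_width: 0.0257
```

Run:
```python
from h import *
s=arm.get_state();print(s['ee_pos'],s['contact_force'],lane(s['ee_pos']))
snap('top','k.png',(105,105,265,205),sc=5)
```

```text
[0.56684243 0.11730366 0.00954784] [ 0.14921076 -4.90561194  2.60001118] [-8.29784415e-02  7.63280371e-05]
```

View pics/k.png

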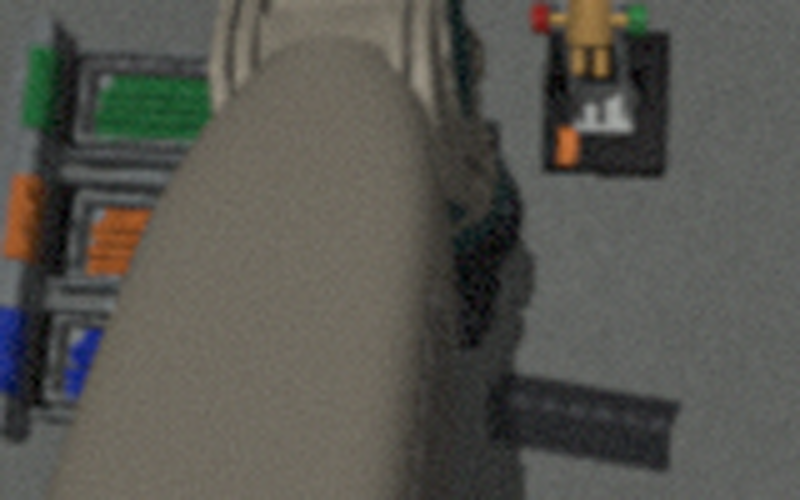

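The leading end is at about (80,235), close to the line of the neighbouring home ends, so a few millimetres remain. I'll keep creeping.

>>> arm_command(
  targets=[
    [[0, 0, 0], [0, 1, 0], 0.3],
    [[0, 0, 0], [0, 2, 0], 0.3],
  ],
)

```text
t: 17.12
ee_pos: [0.5667, 0.1193, 0.0095]
orientation: [-0.005, 0.729, 0.684, -0.003]
contact_force: [0.2, -5.0, 2.2]
grip_width: 0.0257
```

>>> arm_command(
  targets=[
    [[0, 0, 0], [0, 1, 0], 0.3],
    [[0, 0, 0], [0, 2, 0], 0.3],
  ],
)

```text
t: 17.38
ee_pos: [0.5666, 0.1212, 0.0096]
orientation: [-0.005, 0.729, 0.684, -0.003]
contact_force: [-0.1, -6.4, 3.1]
grip_width: 0.026
```

>>> arm_command(
  targets=[
    [[0, 0, 0], [0, 1, 0], 0.3],
    [[0, 0, 0], [0, 1, 0], 0.3],
  ],
)

```text
t: 17.62
ee_pos: [0.5665, 0.1221, 0.0096]
orientation: [-0.005, 0.729, 0.684, -0.003]
contact_force: [0.3, -4.6, 2.6]
grip_width: 0.0255
```

>>> arm_command(
  targets=[
    [[0, 0, 0], [0, 1, 0], 0.3],
    [[0, 0, 0], [0, 1, 0], 0.3],
  ],
)

```text
t: 17.88
ee_pos: [0.5665, 0.1231, 0.0096]
orientation: [-0.005, 0.729, 0.684, -0.003]
contact_force: [0.1, -5.4, 2.6]
grip_width: 0.0254
```

>>> arm_command(
  targets=[
    [[0, 0, 0], [0, 1, 0], 0.3],
    [[0, 0, 0], [0, 1, 0], 0.3],
  ],
)

```text
t: 18.12
ee_pos: [0.5664, 0.1241, 0.0096]
orientation: [-0.005, 0.729, 0.684, -0.003]
contact_force: [0.3, -4.3, 3.2]
grip_width: 0.0258
```

>>> arm_command(
  targets=[
    [[0, 0, 0], [0, 1, 0], 0.3],
    [[0, 0, 0], [0, 1, 0], 0.3],
  ],
)

```text
t: 18.38
ee_pos: [0.5664, 0.1251, 0.0095]
orientation: [-0.005, 0.729, 0.684, -0.004]
contact_force: [-0.5, -4.7, 2.5]
grip_width: 0.0254
```

>>> arm_command(
  targets=[
    [[0, 0, 0], [0, 1, 0], 0.3],
    [[0, 0, 0], [0, 1, 0], 0.3],
  ],
)

```text
t: 18.62
ee_pos: [0.5664, 0.1261, 0.0096]
orientation: [-0.005, 0.729, 0.684, -0.004]
contact_force: [0.2, -4.4, 2.6]
grip_width: 0.0256
```

>>> arm_command(
  targets=[
    [[0, 0, 0], [0, 1, 0], 0.3],
    [[0, 0, 0], [0, 1, 0], 0.3],
  ],
)

```text
t: 18.88
ee_pos: [0.5664, 0.1267, 0.0096]
orientation: [-0.004, 0.729, 0.684, -0.004]
contact_force: [0.7, -5.7, 3.1]
grip_width: 0.0256
```

>>> arm_command(
  targets=[
    [[0, 0, 0], [0, 1, 0], 0.3],
    [[0, 0, 0], [0, 1, 0], 0.3],
  ],
)

```text
t: 19.12
ee_pos: [0.5664, 0.1267, 0.0096]
orientation: [-0.003, 0.73, 0.684, -0.005]
contact_force: [0.5, -7.8, 3.1]
grip_width: 0.0257
```

Run:
```python
from h import *
s=arm.get_state();print(s['ee_pos'],s['contact_force'],lane(s['ee_pos']))
snap('top','l.png',(105,105,185,205),sc=6)
```

```text
[0.56637472 0.12666761 0.00962088] [ 0.46587674 -7.79305521  3.06515201] [-0.0736642   0.00114733]
```

View pics/l.png

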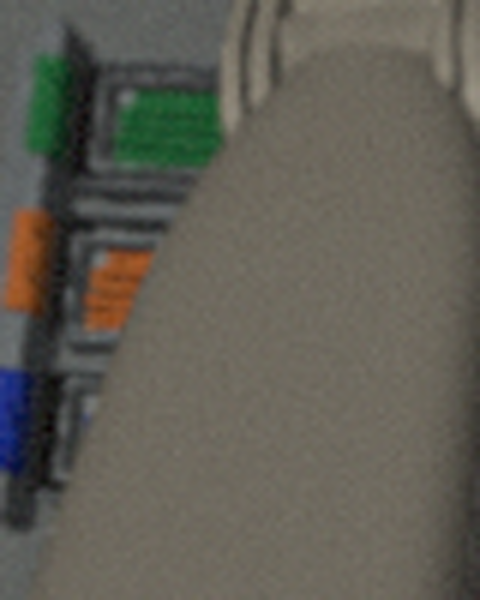

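Motion stalled at y = 0.1267 while the force rose, so the tray is against the stop, and the picture shows its end level with the neighbours' ends. I'll back off along the lane, lift, and check.

>>> arm_command(
  targets=[
    [[0, 0, 0], [-1, -10, 0], 0.3],
    [[0, 0, 0], [-2, -25, 0], 0.3],
    [[0, 0, 0], [-2, -35, 20], 0.3],
    [[0, 0, 0], [-3, -45, 60], 0.3],
    [[0, 0, 0], [-5, -80, 110], 0.3],
    [[0, 0, 0], [-10, -130, 150], 0.3],
    [[0, 0, 0], [-15, -190, 170], 0.3],
    [[0, 0, 0], [-20, -250, 170], 0.3],
    [[0, 0, 0], [-20, -300, 170], 0.3],
    [[0, 0, 0], [-20, -330, 170], 0.3],
    [[0, 0, 0], [-20, -330, 170], 0.3],
  ],
)

```text
t: 20.55
ee_pos: [0.5459, -0.2054, 0.1792]
orientation: [-0.004, 0.731, 0.683, -0.004]
contact_force: [-0.1, -0.5, 0.1]
grip_width: 0.0255
```

Run:
```python
from h import *
s=arm.get_state();print(s['t'],s['ee_pos'],s['contact_force'])
snap('top','m.png',(100,95,260,215),sc=5)
```

```text
20.55 [ 0.54591626 -0.20542381  0.17918018] [-0.1426313  -0.53899856  0.09493835]
```

View pics/m.png

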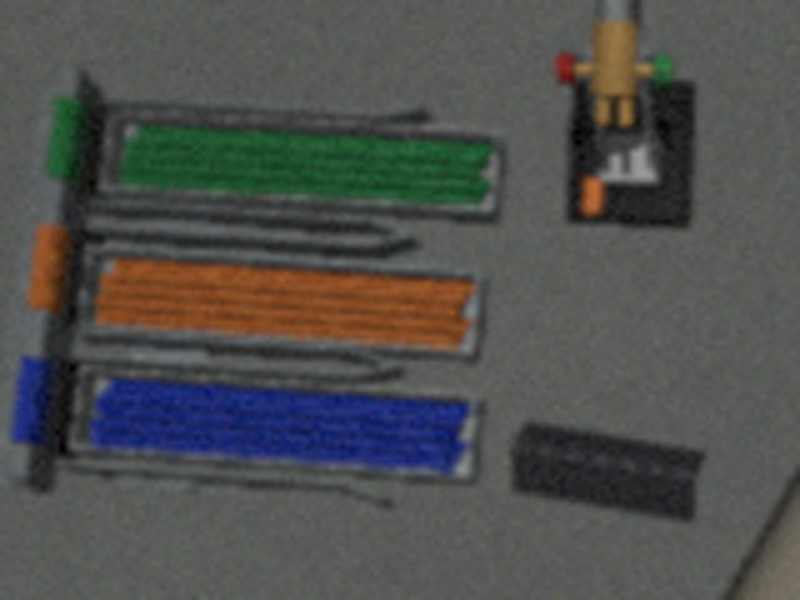

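The amber tray lies between the walls, parallel to the lane. Its outer end is at column 483, against 489 expected from the green and blue trays' ends, so it is fully in. The green and blue trays, torch and rest are where they were.

```bash
python3 -c "
from cell import order; print(order.close_job())"
```

```text
the job is handed in; nothing more can be done
None
```

The amber tray is in its lane and home against the stop, and I handed the job in at about 20.6 s of robot time; no verdict was reported.

**What I did:** With the fingers shut, I pushed the tray's rack end away from the torch, then its other end the opposite way. With the fingers part open against its end face, I pushed it straight down the lane until it stopped.

**Last checks:**
- **Against the stop:** the tray stopped moving while the pushing force rose from about 5 N to 7.8 N.
- **Final picture:** the tray is centred and parallel in the lane. Its outer end sits about 3 mm deeper than the average of the green and blue trays' ends.
- **Other things:** the torch, rod rest and the blue and green trays show no visible shift. I did not re-check the tumbler, tweezers or paddle in the last picture, but the arm was never driven down near them.
- **Force and clearance:** the highest force I read was about 8 N, and the arm finished clear of everything.

**One disagreement:** partway in, the angled scene camera put the tray's leading end about 8 mm towards the torch side of the lane's middle. The top camera showed it centred. I relied on the top camera, and the tray entered cleanly.

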